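# Seat the reference carrier in the colour reader and take the reading

### The arm

A 7-joint arm with a two-finger parallel gripper is mounted at the origin on a cart in front of the work surface, level with it; the furniture and walls round the work are solid. World frame = base frame: x ahead of the robot, y to its left, z up, the work surface at z = 0. Lengths are in m, angles in rad, forces in N, time in s.
With the tool pointing down it reaches from about 0.425 to 0.875 m from the base axis. Payload 4.7 kg.
Tool frame: the origin (TCP) lies between the finger pads; the fingertips stand 8 mm ahead of it and the grasp point (between the pads) lies 11 mm behind it; z points along the fingers, y is the direction in which the jaws open and shut (so a half turn about z gives the same grasp; the last joint's range is limited). The gripper opens to 87 mm and grips with 3 to 60 N. Pads are 19 mm wide; open, the fingers measure 117 mm over their backs; the gripper's body (75 mm by 190 mm) begins 51 mm behind the grasp point.
Start: joints at [-1.308, 0.321, -0.07, 1.45, 0.023, 1.371, -0.057], TCP at [0.16, 0.63, 0.231] pointing down, gripper open.
Joint ranges: [-2.86, 2.86], [-0.3, 2.09], [-1.38, 1.24], [0.06, 2.45], [-1.56, 4.7], [0.09, 2.05], [-2.69, 2.69]. Speed limits (rad/s): [2.57, 2.57, 3.14, 3.14, 3.14, 3.14, 3.14].

### API

Orientations are given as a rotation vector (axis times angle).
In Python, from bench import ctrl, optics, ticket gives the robot as it stands.
- The arm moves only by the tool play_rows, never from a script. Its argument "motion" is a list of rows, each a list of 5 numbers: the closure, from 0 (fully open) to 1 (shut), then the shift along the tool's x, y, z in cm, then the turn about the tool's z in rad. In form: [[jaw, tx, ty, tz, spin], ...]. A call has 1 to 20 rows; each row shifts and turns the commanded pose from where the row before left it, along the tool's axes as they then stand; what a row does not reach is not made up. A row lasts 1/8 s, in which the tool goes at most 62.5 mm and 10.7 degrees, less where a joint would pass 70% of its speed; a pose out of reach is approached as far as the arm can. A call is refused whole if a number of a shift passes 6.25 or a number of a turn 0.188, either way. A call with a gripper value outside its range is refused whole. The fingers move at their own pace and stop on an object; "force" is the grip in N (left out, the last holds). Time passes only in rows, so rows that do not move let the fingers close. It gives the time, the measured TCP pose, the force and the opening at its end, in the units of the state.
- ctrl.get_state(): the state, without advancing time (a new reading comes with each control period).
- optics.get_image(name): name is "scene" or "top"; returns the picture (480x640x3 uint8, red, green, blue); there is no depth.
- optics.calibration(name): a dict with "K" (3x3 intrinsics, pixels), "pose" (4x4, takes a point from camera to world coordinates). Camera axes: x right, y down, z forward; pixel columns grow to the right and rows downward; lengths in m; the calibration is good to about 2 mm. A picture is of the moment at which its call begins. calibration takes no time and is no camera call.
- ticket.close_job(): hands the job in, once; it reports no verdict.
The state is a dict: "time": time; "joint_positions": joint angles; "qd": joint speeds; "joint_torque": joint torques, N m; "position": TCP position; "tool_rot": TCP orientation; "ft_force": force on the tool from outside, world axes, zero at the start; "torque": the same for the moment, N m; "grip_width": opening from 0.0 (shut) to 1.0 (fully open).
Only numpy, scipy, OpenCV 4.12 (cv2) and the standard library are available. Lean on these libraries where they do the work, as an engineer would, in place of code of your own. Each camera call takes 0.05 s, during which the arm holds its last target.

### The job

Calibrate the colour reader on the bench: push the black reference carrier lying on its deck back against the guide rail, slide it along the rail into the corner pocket until it is fully home and the spring latch has closed behind it, then press the round key on the front of the reader fully down and let it come up again. Only push it with the fingertips: do not pinch the carrier or lift it off the deck, and see that the vial, the tin and the hand stamp standing round the reader stay where they are.

Things in the scene. Friction and masses are not known exactly. Their poses are not given: they have to be found in the camera images.
- reader: low white bench instrument, fixed, 226 mm (its x) by 300 mm (its y). Origin: centre of its underside, on the bench; x points to its back, y to its left, z up. A bare metal deck plate, top at z = 46 mm, covers x -40 to +108 mm and y -144 to +144 mm. In front of the deck (x below -40 mm) are a flat dark display (y -100 to +10 mm) and the key.
- rail (a point): point on the front face, upper edge, of the steel guide rail along the back of the deck: x 80, y -50 mm in the reader's frame. The rail runs along y for the whole deck, 14 mm thick, 14 mm high above the deck. Axes as the reader's.
- stop (a point): point on the right-hand face, upper edge, of the steel end stop: x 56, y 105 mm in the reader's frame. The stop spans x 27 to 94 mm, is 14 mm thick and 16 mm high above the deck. Rail and stop form the corner of the pocket. Axes as the reader's.
- side_bar (a point): point on the inner face, upper edge, of the fixed bar that is the pocket's front side: x 29, y 75 mm in the reader's frame. The bar spans y 40 to 105 mm with a slanted lead-in at its right end, 12 mm thick, 9 mm high above the deck. The pocket is 51 mm wide between bar and rail and open to the right (-y), where the carrier slides in.
- nest (a point): the point on the deck where the centre of the carrier's underside lies when it is fully home (touching rail and stop): 56 mm, 69 mm, 46 mm in the reader's frame, over a round glass reading window. Axes as the reader's.
- carrier: black flat block 48 mm (x) by 72 mm (y) by 20 mm high with an inset metal plate and low thumb ridges on top, 0.29 kg, loose; it lies flat on the right-hand part of the deck, clear of the rail, turned up to 0.35 rad from its seated heading. Origin: centre of its underside; z up. In the pocket its long sides lie along the rail and its axes are parallel to the reader's.
- edge_back: black edge strip, part of the carrier, on its long side facing the rail (+x); 18 mm high, 2 mm thick, its outer face is the carrier's side face. Origin: the strip's centre.
- edge_front: black edge strip, part of the carrier, on its long side facing away from the rail (-x); 18 mm high, 2 mm thick, its outer face is the carrier's side face. Origin: the strip's centre.
- edge_left: black edge strip, part of the carrier, on its short side that leads into the pocket (+y); 18 mm high, 2 mm thick, its outer face is the carrier's side face. Origin: the strip's centre.
- edge_right: black edge strip, part of the carrier, on its short side that trails (-y); 18 mm high, 2 mm thick, its outer face is the carrier's side face. Origin: the strip's centre.
- latch (a joint): spring latch, a grey finger 9 mm high on the deck, pivot at x 17, y -8 mm in the reader's frame, reaching 40 mm left and inward. 0 rad = closed (its start), grows to 0.6 rad at most as it swings to the front. The carrier sliding along the rail pushes it aside (3 to 8 N in all); it springs shut behind the carrier's right end when that is home, with some 4 mm of play.
- latch_nose (a point): inner corner of the latch's free end, on its upper edge; closed it lies at about x 33, y 29 mm in the reader's frame, 7 mm inside the path of a carrier lying against the rail.
- key (a joint): round push key, radius 13 mm, standing proud of its round grey collar, on the front left of the reader; 0 = up, 0.005 m = fully down; springs back up; fully down takes 5 N.
- key_top (a point): centre of the key's top face while it is up; pressed straight down.
- vial: glass sample vial with screw cap, 27 mm across, 85 mm tall, standing behind the reader. Leave it. Origin: centre of its underside.
- tin: open round sample tin, 56 mm across, 28 mm high, to the right of the reader. Leave it. Origin: centre of its underside.
- stamp: hand stamp with turned wooden handle, 26 by 50 mm foot, 74 mm tall, behind the reader. Leave it. Origin: centre of its underside.

How it is judged:
On the way, in this order (a step that is already met when the one before it is completed fails the run):
1. the carrier lies along the rail, still short of the pocket (x of carrier in the frame of nest above -0.007 m and angle between the y axis of carrier and the y axis of nest, either way round below 0.12 rad and y of carrier in the frame of nest below -0.015 m).
2. the carrier is fully home in the corner and the latch has closed behind it (x of carrier in the frame of nest above -0.006 m and y of carrier in the frame of nest above -0.006 m and angle between the y axis of carrier and the y axis of nest, either way round below 0.08 rad and value of joint latch below 0.06 rad), for 0.2 s.
3. the key is pressed fully down (value of joint key above 0.004 m).
At the end, for the whole second after the job is handed in: The carrier lies flat and still in the corner pocket, within 6 mm of rail and stop and within 0.08 rad of square; the latch is closed behind it (below 0.06 rad); the key is up again (within 1 mm) (all of step 2 and distance between carrier and nest below 0.008 m and angle between carrier's own z axis and vertical below 0.05 rad and value of joint key below 0.001 m and linear speed of carrier below 0.01 m/s); the robot touches nothing.
It fails at once if the carrier is lifted more than 8 mm off the deck or tipped more than 0.25 rad (z of carrier in the frame of nest above 0.008 m or angle between carrier's own z axis and vertical above 0.25 rad).
It fails at once if the carrier is pinched: the fingers press on two opposite sides of it at once (contact force between each of edge_back, edge_front and the fingers above 2 N or contact force between each of edge_left, edge_right and the fingers above 2 N).
It fails at once if the carrier falls off the deck (z of carrier in the frame of nest below -0.01 m).
It fails at once if the vial, the tin or the stamp is moved more than 20 mm or knocked over (distance of any of vial, tin, stamp from where it was at the start of the episode above 0.02 m or angle between any of vial, stamp's own z axis and vertical above 0.4 rad).
It also fails if it takes over 48 s, if anything falls off the work surface, if the arm or the gripper's body presses on something with over 40 N, if the wrist force passes 120 N, or if a joint passes its speed limit or range.

## Working session

There is one attempt and no reset: what is moved stays moved. The work goes in short steps, Python scripts to look and compute and a tool call to move; the robot and the scene stay as the last step left them, time stands still between calls to the robot, and variables do not carry over. Pictures are saved under pics/ and viewed, and the job is handed in when it is done.

Besides the shell and the picture viewer there is one more tool, called after "Request:" as name(argument=value, ...), one argument or row to a line, values as JSON. play_rows: Moves the arm, as the interface text tells. Its arguments: {"type":"object","properties":{"motion":{"type":"array"},"force":{"type":"number"}},"required":["motion"]}

```bash
ls; mkdir -p pics; python3 - <<'E'
from bench import ctrl, optics, ticket
import cv2
s=ctrl.get_state(); print(s)
for n in("scene","top"):
    im=optics.get_image(n); cv2.imwrite(f"pics/{n}0.png",im[:,:,::-1]); c=optics.calibration(n); print(c)
E
```

```text
pics
{'time': 0.0, 'joint_positions': array([-1.30785552,  0.32182467, -0.07009821,  1.45166715,  0.02261595,
        1.3707698 , -0.0569321 ]), 'qd': array([ 0.00040327, -0.00052414,  0.00013055, -0.00059433,  0.00020816,
        0.00213754, -0.00032896]), 'joint_torque': array([ 4.14947754e-04, -4.91282988e+01, -4.03995272e-01, -3.12522161e+01,
       -6.41465862e-02,  4.35140566e-02,  1.51368263e-04]), 'position': array([0.15999738, 0.62945792, 0.22946445]), 'tool_rot': array([-3.89832462e-01, -3.11718375e+00,  2.94890598e-03]), 'ft_force': array([ 0.29701513,  0.0817353 , -0.85619832]), 'torque': array([-0.02395471, -0.02280909,  0.00929235]), 'grip_width': 0.9998855001602344}
{'K': array([[505.85181816,   0.        , 322.88297573],
       [  0.        , 505.85181816, 240.68270318],
       [  0.        ,   0.        ,   1.        ]]), 'pose': array([[ 0.6736372 , -0.40114374,  0.62072267,  0.09695363],
       [-0.7390161 , -0.35623008,  0.57180008, -0.49808637],
       [-0.00825394, -0.84390985, -0.53642151,  0.52284947],
       [ 0.        ,  0.        ,  0.        ,  1.        ]])}
{'K': array([[482.38005034,   0.        , 312.08738904],
       [  0.        , 482.38005034, 243.66775607],
       [  0.        ,   0.        ,   1.        ]]), 'pose': array([[-0.01407556, -0.98244962,  0.18599631,  0.43684927],
       [-0.99980257,  0.01643767,  0.01116369, -0.0365068 ],
       [-0.01402511, -0.18580245, -0.98248702,  1.02199424],
       [ 0.        ,  0.        ,  0.        ,  1.        ]])}
```

View pics/scene0.png

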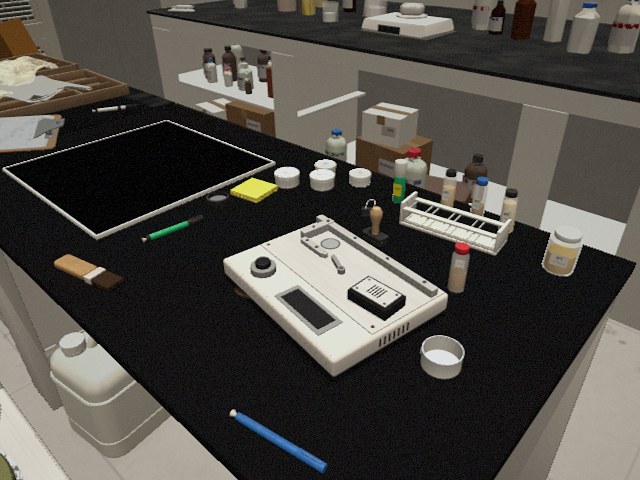

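View pics/top0.png

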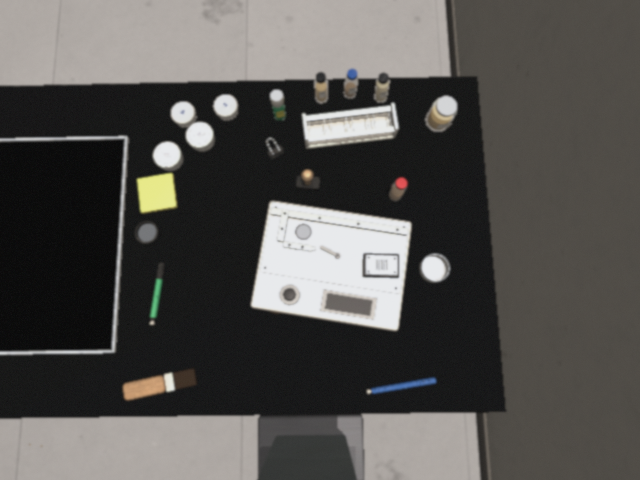

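```bash
python3 - <<'E'
import cv2
a=cv2.imread("pics/top0.png"); c=a[120:360,170:470]
cv2.imwrite("pics/topcrop0.png",cv2.resize(c,None,fx=2.5,fy=2.5,interpolation=cv2.INTER_CUBIC))
E
```

```text
(no output)
```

View pics/topcrop0.png

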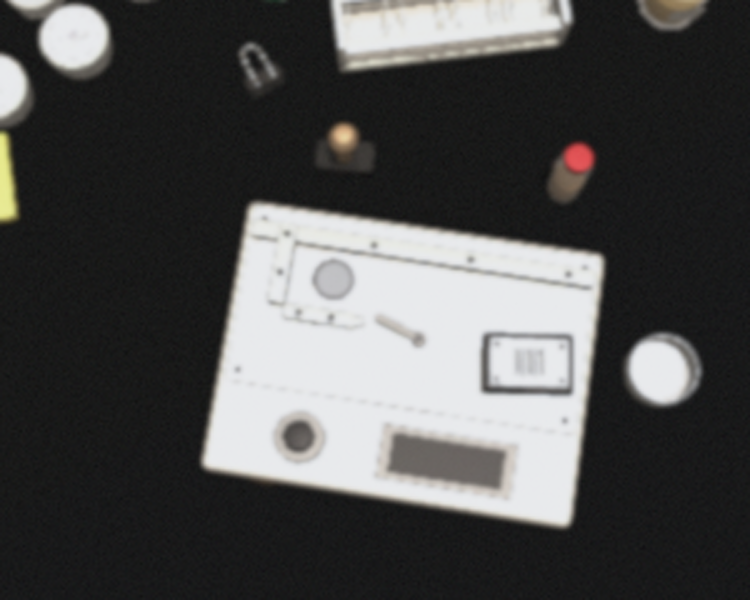

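```bash
python3 - <<'E'
import cv2
a=cv2.imread("pics/scene0.png"); 
def crop(a,x0,y0,w,h,f,n): cv2.imwrite(n,cv2.resize(a[y0:y0+h,x0:x0+w],None,fx=f,fy=f,interpolation=cv2.INTER_CUBIC))
crop(a,220,205,130,100,6,"pics/s_a.png")
crop(a,320,230,130,100,6,"pics/s_b.png")
a=cv2.imread("pics/top0.png"); 
crop(a,245,195,130,100,6,"pics/t_a.png")
crop(a,320,205,130,100,6,"pics/t_b.png")
E
```

```text
(no output)
```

View pics/s_a.png

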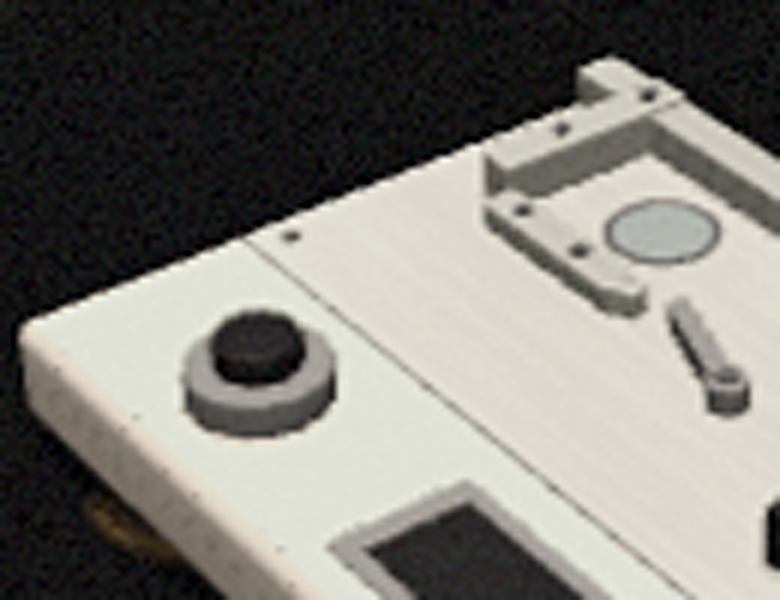

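View pics/s_b.png

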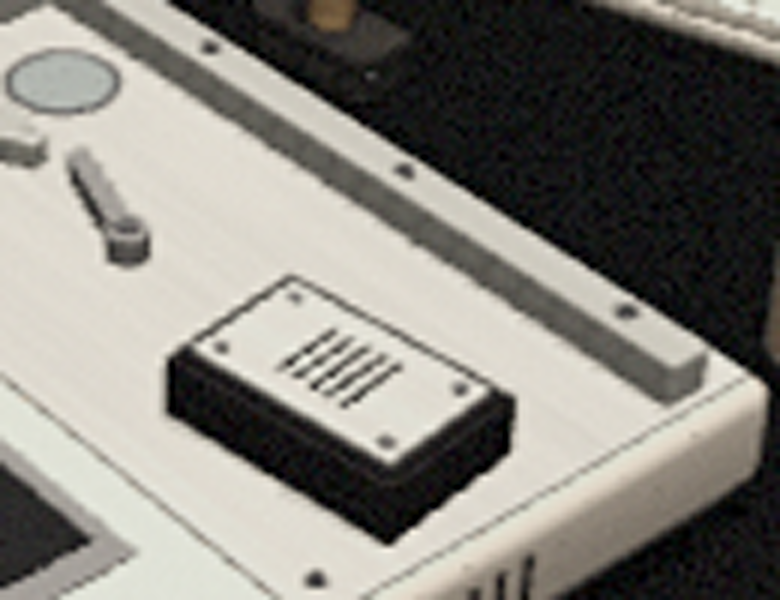

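View pics/t_a.png

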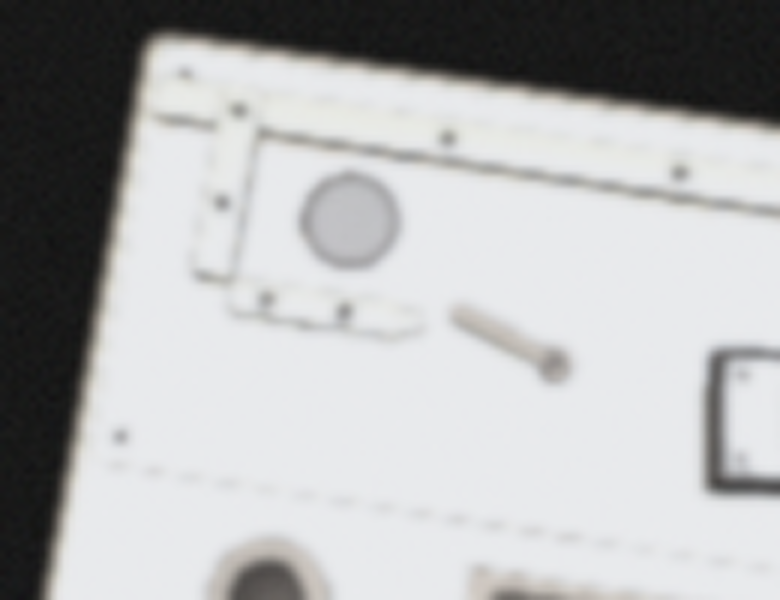

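View pics/t_b.png

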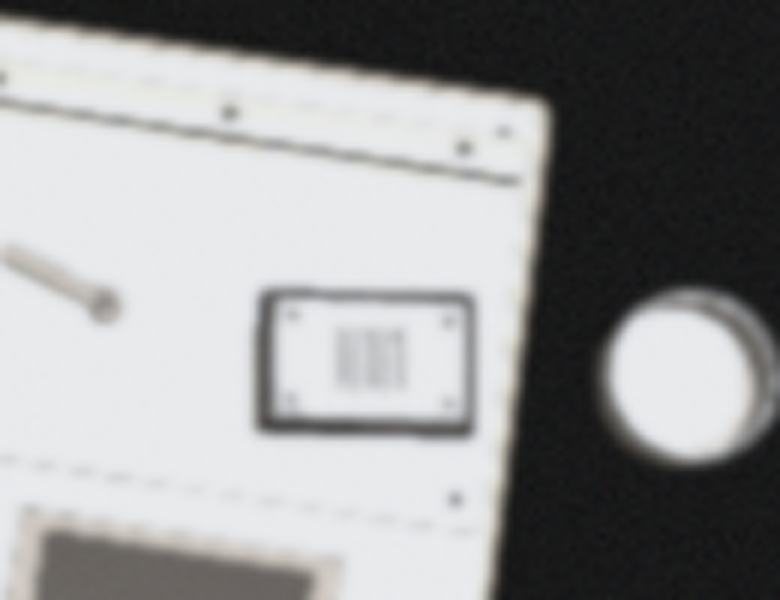

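```bash
cat > h.py <<'E'
import numpy as np, cv2
from scipy.optimize import least_squares
from scipy.spatial.transform import Rotation as R
from bench import ctrl, optics, ticket
C={n:optics.calibration(n) for n in("scene","top")}
def proj(n,P):
    P=np.atleast_2d(P); T=np.linalg.inv(C[n]["pose"]); p=(T[:3,:3]@P.T+T[:3,3:]); q=C[n]["K"]@p; return (q[:2]/q[2]).T
def unproj(n,uv,z):
    d=C[n]["pose"][:3,:3]@np.linalg.inv(C[n]["K"])@np.array([uv[0],uv[1],1.]); o=C[n]["pose"][:3,3]; return o+d*(z-o[2])/d[2]
def crop(n,tag,x0,y0,w,h,f):
    im=optics.get_image(n)[:,:,::-1]; cv2.imwrite(f"pics/{tag}.png",cv2.resize(im[y0:y0+h,x0:x0+w],None,fx=f,fy=f,interpolation=cv2.INTER_CUBIC))
def orig(x0,y0,f,uv): return ((uv[0]+.5)/f-.5+x0,(uv[1]+.5)/f-.5+y0)
def rz(a): c,s=np.cos(a),np.sin(a); return np.array([[c,-s,0],[s,c,0],[0,0,1]])
E
cat > fit.py <<'E'
from h import *
sa=(220,205,6);sb=(320,230,6);ta=(245,195,6);tb=(320,205,6)
obs=[("scene",sa,(663,232),(56,69,46)),("scene",sa,(650,120),(80,105,61)),("scene",sa,(727,378),(17,-8,55)),("scene",sa,(503,180),(27,105,62)),
("scene",sa,(245,240),(-40,144,46)),("scene",sb,(668,378),(80,-144,60)),("scene",sb,(668,402),(80,-144,46)),("scene",sb,(705,353),(94,-144,60)),("scene",sb,(62,82),(56,69,46)),("scene",sb,(127,228),(17,-8,55)),
("top",ta,(350,220),(56,69,46)),("top",ta,(553,366),(17,-8,55)),("top",ta,(262,133),(80,105,46)),("top",tb,(520,182),(80,-144,46)),("top",tb,(103,305),(17,-8,55)),("top",ta,(236,282),(27,105,46))]
def res(p,sep=None):
    r=[]
    for n,o,uv,P in obs:
        if sep and n!=sep: continue
        w=rz(p[2])@(np.array(P)/1000)+[p[0],p[1],0]
        r.append(proj(n,w)[0]-orig(*o,uv))
    return np.array(r)
for sep in(None,"scene","top"):
    f=least_squares(lambda p:res(p,sep).ravel(),[.5,0,-.13],loss="soft_l1"); print(sep,f.x); print(res(f.x,sep).round(1).tolist())
E
python3 fit.py
```

```text
None [ 0.58144149 -0.06389541 -0.17824613]
[[-0.3, 0.7], [-0.0, -0.7], [-0.4, 0.5], [0.5, -1.6], [-0.6, -0.5], [1.4, -0.2], [0.4, 3.3], [1.7, 0.4], [-0.2, 0.7], [-0.4, 0.5], [-0.4, -0.3], [-0.2, -1.1], [-0.9, 0.3], [0.1, 1.0], [-0.2, -0.9], [-1.0, 0.2]]
scene [ 0.58213204 -0.06287923 -0.18052928]
[[-0.4, 0.4], [-0.0, -1.0], [-0.6, 0.1], [0.4, -2.0], [-0.6, -0.9], [1.0, -0.5], [0.0, 2.9], [1.3, 0.0], [-0.2, 0.4], [-0.6, 0.1]]
top [ 0.58117964 -0.06486489 -0.17672152]
[[-0.0, -0.2], [0.2, -1.0], [-0.5, 0.5], [0.5, 1.0], [0.2, -0.8], [-0.5, 0.4]]
```

```bash
cat > ov.py <<'E'
from h import *
import sys
def overlay(n,img,out,p,c=None,x0=220,y0=195,w=240,h=180,f=3.3):
    a=cv2.imread(img); a=cv2.resize(a[y0:y0+h,x0:x0+w],None,fx=f,fy=f,interpolation=cv2.INTER_CUBIC)
    def line(pts,col,close=True):
        W=[rz(p[2])@(np.array(q)/1000)+[p[0],p[1],0] for q in pts]
        u=proj(n,W); u=((u-[x0,y0]+.5)*f-.5)
        cv2.polylines(a,[np.round(u*8).astype(np.int32)],close,col,1,cv2.LINE_AA,3)
    def box(xa,xb,ya,yb,za,zb,col,T=lambda q:q):
        for z in(za,zb): line([T(q) for q in[(xa,ya,z),(xb,ya,z),(xb,yb,z),(xa,yb,z)]],col)
    box(80,94,-144,144,46,60,(0,0,255)); box(27,94,105,119,46,62,(0,200,0)); box(17,29,40,105,46,55,(255,0,0))
    line([(-40,-144,46),(108,-144,46),(108,144,46),(-40,144,46)],(255,0,255))
    line([(17,-8,55),(33,29,55)],(0,128,255),False)
    if c is not None:
        q=rz(c[2]); T=lambda v:tuple(q@np.array(v)+[c[0]*1000,c[1]*1000,46]); box(-24,24,-36,36,0,20,(0,200,255),T)
    cv2.imwrite(out,a)
E
python3 - <<'E'
from ov import *
p=[.58144,-.0639,-.178]
overlay("scene","pics/scene0.png","pics/ov_s.png",p); overlay("top","pics/top0.png","pics/ov_t.png",p)
E
```

```text
(no output)
```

View pics/ov_s.png

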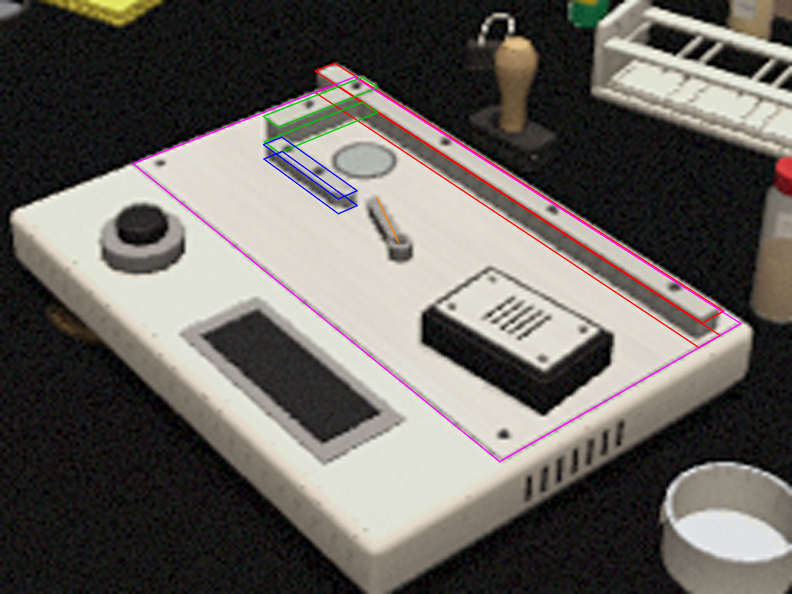

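View pics/ov_t.png

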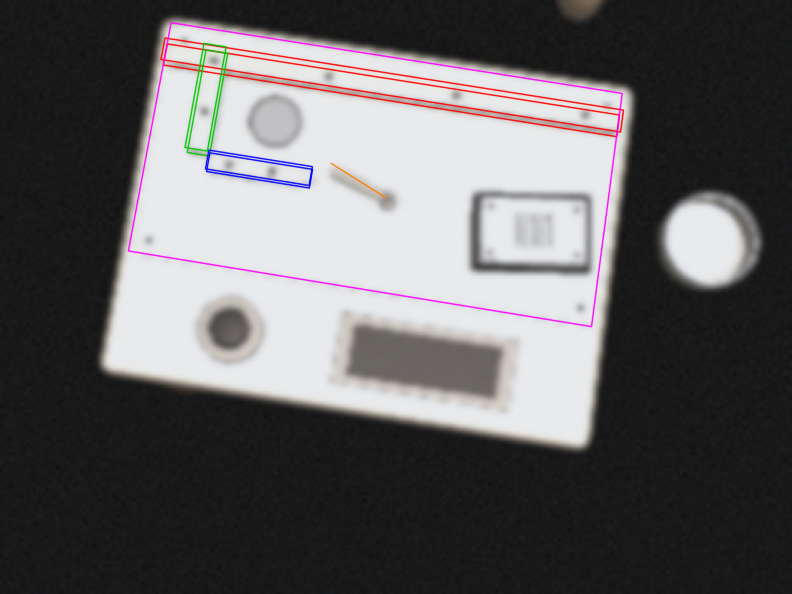

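```bash
sed -i 's/-144,60/-999,60/g;s/-144,46/-999,46/g' fit.py; python3 - <<'E'
s=open('fit.py').read()
s=s.replace("        w=rz(p[2])","        P=(P[0],p[3],P[2]) if P[1]==-999 else P\n        w=rz(p[2])").replace("-.13]","-.17,-140]")
s=s.replace('("scene",sb,(668,378),(80,-999,60)),("scene",sb,(668,402),(80,-999,46)),("scene",sb,(705,353),(94,-999,60)),','')
open('fit.py','w').write(s)
E
python3 fit.py
python3 - <<'E'
from h import *
im=cv2.imread("pics/scene0.png")
cv2.imwrite("pics/s_c.png",cv2.resize(im[265:315,395:450],None,fx=12,fy=12,interpolation=cv2.INTER_CUBIC))
cv2.imwrite("pics/s_d.png",cv2.resize(im[268:324,342:410],None,fx=11,fy=10.7,interpolation=cv2.INTER_CUBIC))
E
```

```text
None [ 5.81495141e-01 -6.48337137e-02 -1.74204392e-01 -1.42950844e+02]
[[-0.1, 0.9], [0.1, -0.5], [0.0, 0.7], [0.6, -1.3], [-0.4, -0.2], [0.1, 0.9], [0.0, 0.7], [-0.1, -0.2], [0.2, -1.2], [-0.6, 0.5], [-0.1, 0.6], [0.2, -1.0], [-0.6, 0.3]]
scene [ 5.82521639e-01 -6.43298999e-02 -1.68476156e-01 -1.40000000e+02]
[[-0.2, 0.6], [-0.2, -0.8], [0.2, 0.3], [0.5, -1.6], [-0.5, -0.3], [-0.1, 0.6], [0.2, 0.3]]
top [ 5.81078654e-01 -6.50649699e-02 -1.78329121e-01 -1.42365089e+02]
[[0.1, -0.2], [0.3, -0.9], [-0.3, 0.5], [-0.1, 1.0], [0.3, -0.8], [-0.4, 0.3]]
```

View pics/s_c.png

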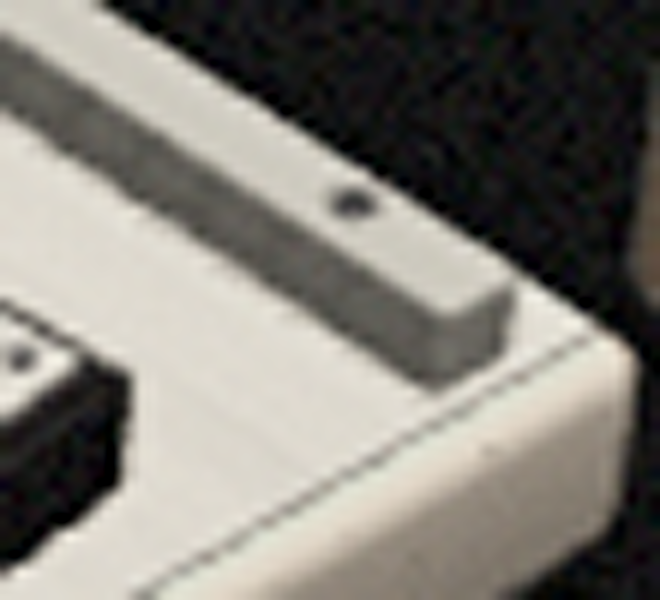

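```bash
python3 - <<'E'
s=open('fit.py').read()
s=s.replace('obs=[','sc=(395,265,12)\nobs=[("scene",sc,(438,312),(80,-999,60)),("scene",sc,(434,388),(80,-999,46)),("scene",sc,(512,280),(94,-999,60)),("scene",sc,(592,340),(108,-144,46)),')
open('fit.py','w').write(s)
E
python3 fit.py
```

```text
None [ 5.81524584e-01 -6.47434682e-02 -1.74138407e-01 -1.40470084e+02]
[[0.1, 0.6], [-0.6, 1.8], [0.4, -0.3], [0.7, -0.4], [-0.1, 0.9], [0.1, -0.5], [0.0, 0.7], [0.6, -1.4], [-0.5, -0.2], [0.0, 0.9], [0.0, 0.7], [-0.2, -0.3], [0.1, -1.2], [-0.7, 0.5], [-1.3, 0.4], [0.1, -1.0], [-0.7, 0.3]]
scene [ 5.82145211e-01 -6.41586447e-02 -1.73027384e-01 -1.40455786e+02]
[[0.0, 0.2], [-0.7, 1.3], [0.3, -0.8], [0.6, -0.8], [-0.2, 0.6], [-0.0, -0.7], [-0.0, 0.4], [0.5, -1.6], [-0.5, -0.4], [-0.0, 0.6], [-0.0, 0.4]]
top [ 5.81078654e-01 -6.50649699e-02 -1.78329121e-01 -1.42365089e+02]
[[0.1, -0.2], [0.3, -0.9], [-0.3, 0.5], [-0.1, 1.0], [0.3, -0.8], [-0.4, 0.3]]
```

View pics/s_d.png

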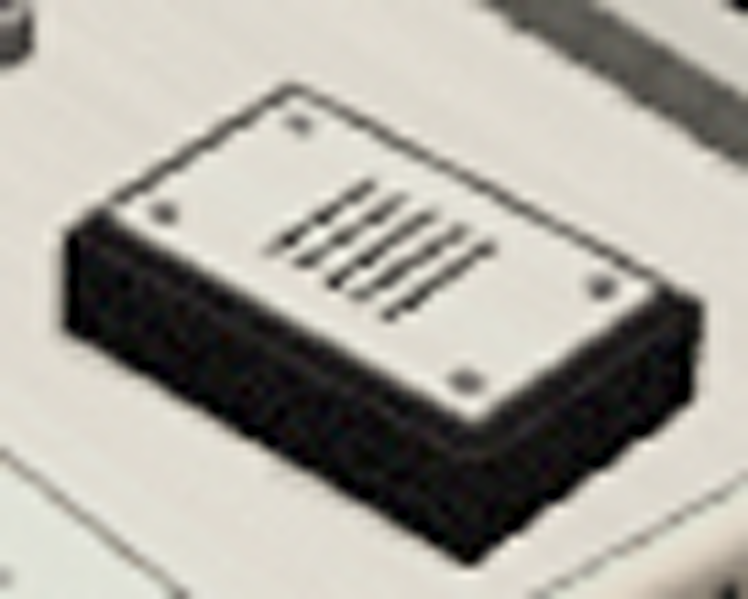

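```bash
python3 - <<'E'
from h import *
p=np.array([.58152,-.06474,-.1745])
f=(11,10.7)
o=lambda uv:((uv[0]+.5)/11-.5+342,(uv[1]+.5)/10.7-.5+268)
obs=[("scene",o((65,328)),(-24,36)),("scene",o((470,565)),(-24,-36)),("scene",o((695,400)),(24,-36))]
for n,uv,P in obs:
    w=unproj(n,uv,.046); print((rz(-p[2])@(w-[p[0],p[1],0])*1000).round(1))
def res(c):
    r=[]
    for n,uv,P in obs:
        q=rz(p[2])@(rz(c[2])@np.array([P[0]/1e3,P[1]/1e3,.046])+[c[0],c[1],0])+[p[0],p[1],0]
        r.append(proj(n,q)[0]-uv)
    return np.array(r)
fit=least_squares(lambda c:res(c).ravel(),[0,-.09,.15]); print(fit.x,res(fit.x).round(1).tolist())
from ov import overlay
overlay("top","pics/top0.png","pics/ov_t2.png",p,fit.x); overlay("scene","pics/scene0.png","pics/ov_s2.png",p,fit.x)
# key
kt=unproj("scene",((258+.5)/6-.5+220,(333+.5)/6-.5+205),.055); print(kt,(rz(-p[2])@(kt-[p[0],p[1],0])*1000))
E
```

```text
[-15.7 -63.7  46. ]
[  -6.7 -133.5   46. ]
[  40.  -127.4   46. ]
[ 0.01235942 -0.09519594  0.12553212] [[-0.7, -0.3], [0.1, 0.2], [0.6, -0.0]]
[0.5295654  0.03438493 0.055     ] [-68.37524284  88.59943131  55.        ]
```

View pics/ov_t2.png

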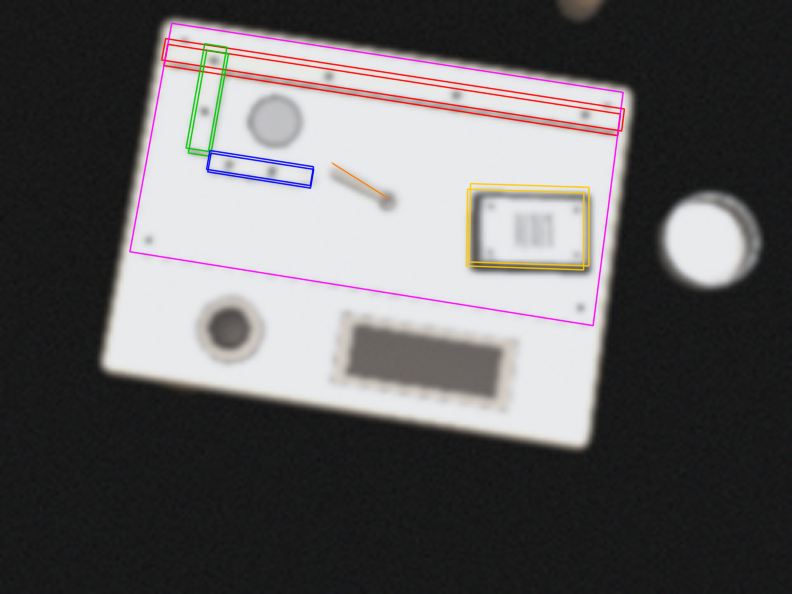

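View pics/ov_s2.png

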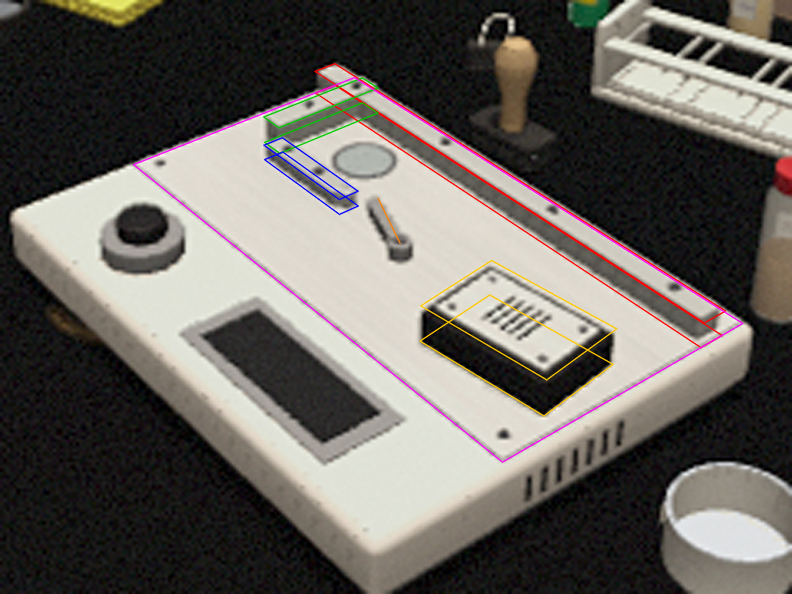

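```bash
cat >> h.py <<'E'
p=np.array([.5815,-.0647,-.1745])
def r2w(x,y,z=0): return rz(p[2])@(np.array([x,y,z])/1e3)+[p[0],p[1],0]
def w2r(w): return rz(-p[2])@(np.array(w)-[p[0],p[1],0])*1e3
def st(quiet=False):
    s=ctrl.get_state(); M=R.from_rotvec(s["tool_rot"]).as_matrix(); 
    if not quiet:
        Mr=rz(-p[2])@M
        print("t",round(s["time"],2),"W",s["position"].round(4),"R",w2r(s["position"]).round(1),"yaw(toolx in R)",round(np.arctan2(Mr[1,0],Mr[0,0]),3),"z",M[:,2].round(3),"F_R",(rz(-p[2])@s["ft_force"]).round(1),"g",round(s["grip_width"],3),"q7",round(s["joint_positions"][6],2))
    return s,M
def to(W):
    s,M=st(True); return (M.T@(np.array(W)-s["position"])*100).round(2)
E
python3 - <<'E'
from h import *
s,M=st(); print(M.round(3))
print(r2w(-40,-95,60), to(r2w(-40,-95,120)))
E
```

```text
t 0.1 W [0.16   0.6295 0.2296] R [-535.7  610.5  229.6] yaw(toolx in R) 3.067 z [-0.    -0.002 -1.   ] F_R [-0.3  0.4  1. ] g 1.001 q7 -0.06
[[-0.969  0.246 -0.   ]
 [ 0.246  0.969 -0.002]
 [-0.    -0.002 -1.   ]]
[ 0.52561396 -0.15131265  0.06      ] [-54.66 -66.66  11.07]
```

Request:
play_rows(
  motion=[
    [0.65,-4.4,-4.0,0,-0.075],
    [0.65,-4.4,-4.0,0,0],
    [0.65,-4.4,-4.0,0,0],
    [0.65,-4.4,-4.0,0,0],
    [0.65,-4.4,-4.0,0,0],
    [0.65,-4.4,-4.0,0,0],
    [0.65,-4.4,-4.0,0,0],
    [0.65,-4.4,-4.0,0,0],
    [0.65,-1.8,-4.8,0,0],
    [0.65,-1.8,-4.8,0,0],
    [0.65,-1.8,-4.8,0,0],
    [0.65,-1.8,-4.8,0,0],
    [0.65,-1.8,-4.8,1.0,0],
    [0.65,-1.8,-4.8,2.0,0],
    [0.65,-1.8,-4.8,2.0,0],
    [0.65,-1.8,-4.8,2.0,0],
    [0.65,0,0,0,0],
    [0.65,0,0,0,0],
  ],
)

```text
time: 2.35
position: [0.523, -0.1511, 0.1602]
tool_rot: [-0.273, -3.129, -0.001]
ft_force: [-0.2, 0.5, 0.5]
grip_width: 0.35
```

```bash
python3 - <<'E'
from h import *
s,M=st(); print(to(r2w(-45,-95,60)))
crop("scene","s1",220,180,240,180,3.3)
crop("top","t1",220,180,240,180,3.3)
E
```

```text
t 2.35 W [ 0.523  -0.1511  0.1602] R [-42.6 -95.2 160.2] yaw(toolx in R) -3.141 z [-0.001  0.001 -1.   ] F_R [-0.2  0.4  0.5] g 0.35 q7 1.73
[ 0.23  0.02 10.02]
```

View pics/s1.png

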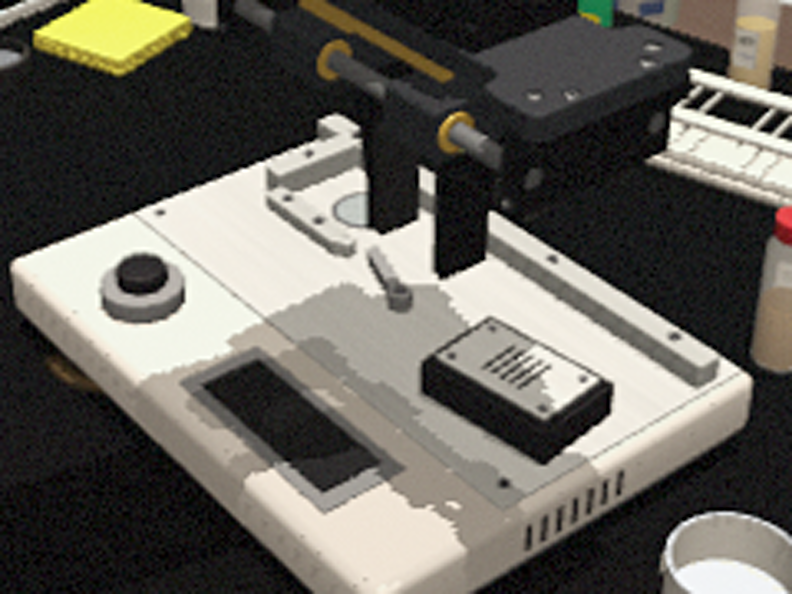

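View pics/t1.png

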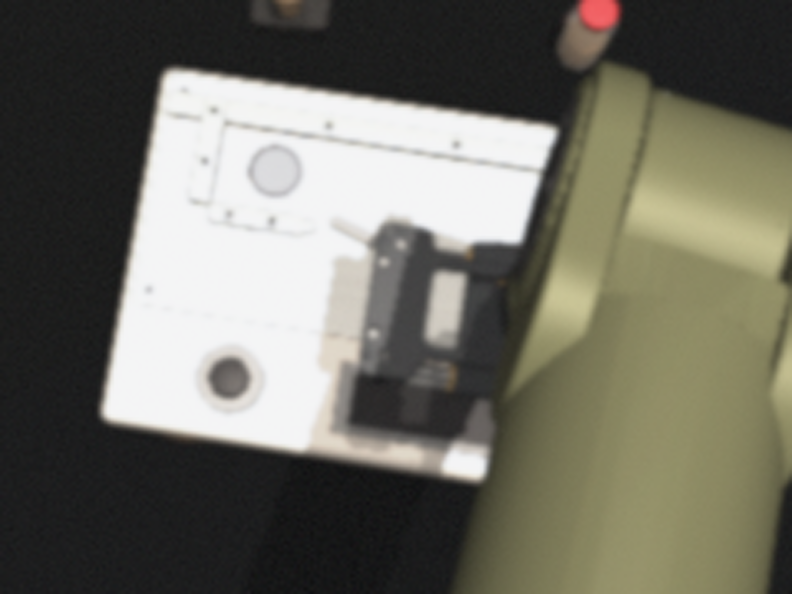

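```bash
python3 - <<'E'
from h import *
crop("scene","s2",0,0,640,480,1)
E
```

```text
(no output)
```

View pics/s2.png

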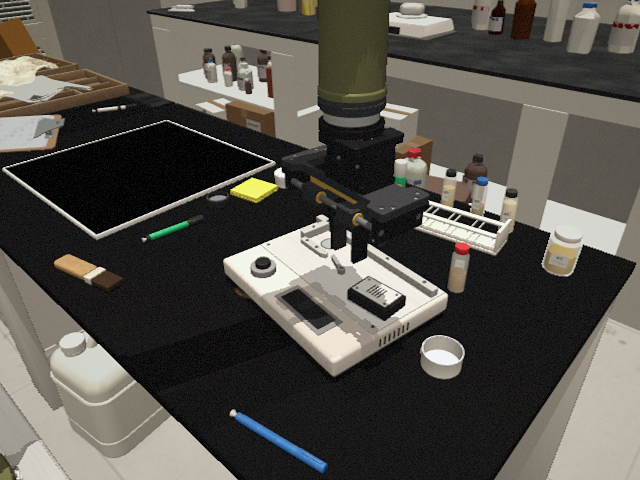

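Request:
play_rows(
  motion=[
    [0.65,0.2,0,3.0,0],
    [0.65,0,0,3.0,0],
    [0.65,0,0,2.0,0],
    [0.65,0,0,1.0,0],
    [0.65,0,0,1.0,0],
    [0.65,0,0,0,0],
    [0.65,0,0,0,0],
  ],
)

```text
time: 3.38
position: [0.5218, -0.1515, 0.0612]
tool_rot: [0.272, 3.129, 0.0]
ft_force: [0.2, -0.3, 0.2]
grip_width: 0.35
```

```bash
python3 - <<'E'
from h import *
s,M=st()
crop("scene","s3",220,180,240,180,3.3)
E
```

```text
t 3.38 W [ 0.5218 -0.1515  0.0612] R [-43.7 -95.8  61.2] yaw(toolx in R) -3.141 z [ 0.001 -0.    -1.   ] F_R [ 0.3 -0.3  0.2] g 0.35 q7 1.8
```

View pics/s3.png

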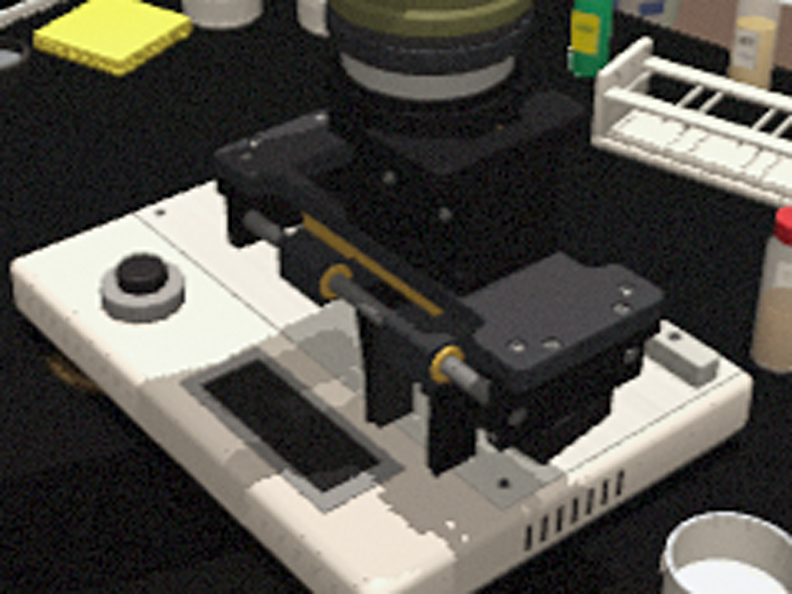

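Request:
play_rows(
  motion=[
    [0.65,-0.8,0,0,0],
    [0.65,-0.8,0,0,0],
    [0.65,-0.6,0,0,0],
    [0.65,-0.5,0,0,0],
    [0.65,-0.5,0,0,0],
    [0.65,-0.5,0,0,0],
    [0.65,-0.5,0,0,0],
    [0.65,-0.5,0,0,0],
    [0.65,-0.5,0,0,0],
    [0.65,-0.5,0,0,0],
    [0.65,-0.3,0,0,0],
    [0.65,0,0,0,0],
  ],
)

```text
time: 4.92
position: [0.581, -0.1619, 0.0607]
tool_rot: [0.272, 3.129, -0.0]
ft_force: [-0.5, 1.4, -0.3]
grip_width: 0.347
```

```bash
python3 - <<'E'
from h import *
s,M=st()
E
```

```text
t 4.92 W [ 0.581  -0.1619  0.0607] R [ 16.4 -95.8  60.7] yaw(toolx in R) -3.141 z [ 0.001 -0.    -1.   ] F_R [-0.7  1.3 -0.3] g 0.347 q7 1.84
```

Request:
play_rows(
  motion=[
    [0.65,-0.3,0,0,0],
    [0.65,-0.2,0,0,0],
    [0.65,0,0,0,0],
    [0.65,0,0,0,0],
  ],
)

```text
time: 5.42
position: [0.5855, -0.1627, 0.0607]
tool_rot: [0.273, 3.129, 0.0]
ft_force: [-2.3, 0.0, 1.6]
grip_width: 0.349
```

```bash
python3 - <<'E'
from h import *
s,M=st()
crop("scene","s4",220,180,240,180,3.3)
E
```

```text
t 5.42 W [ 0.5855 -0.1627  0.0607] R [ 21.  -95.8  60.7] yaw(toolx in R) -3.141 z [ 0.001 -0.    -1.   ] F_R [-2.3 -0.4  1.6] g 0.349 q7 1.84
```

View pics/s4.png

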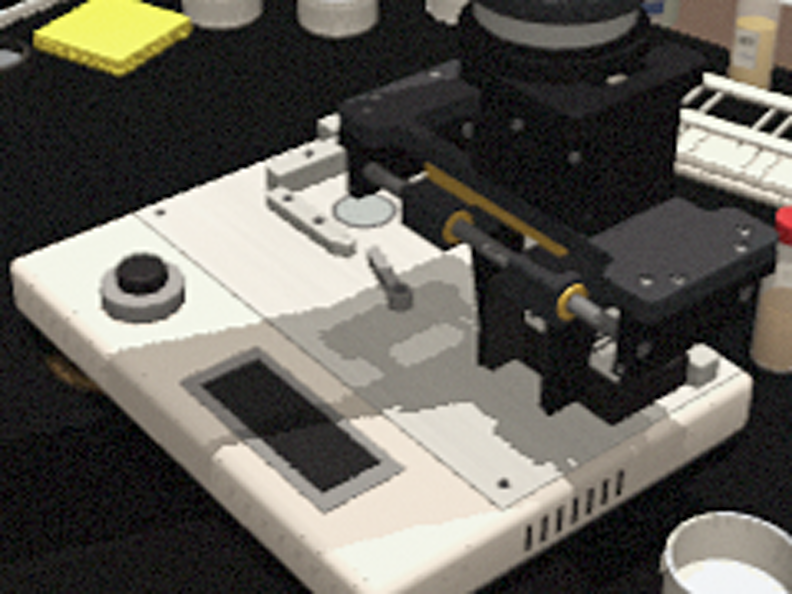

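Request:
play_rows(
  motion=[
    [0.65,-0.2,0,0,0],
    [0.65,0,0,0,0],
    [0.65,0,0,0,0],
  ],
)

```text
time: 5.85
position: [0.5859, -0.1628, 0.0604]
tool_rot: [-0.273, -3.127, -0.001]
ft_force: [-7.2, 1.0, 4.4]
grip_width: 0.351
```

```bash
python3 - <<'E'
from h import *
s,M=st()
E
```

```text
t 5.85 W [ 0.5859 -0.1628  0.0604] R [ 21.3 -95.9  60.4] yaw(toolx in R) -3.141 z [-0.003  0.001 -1.   ] F_R [-7.3 -0.2  4.4] g 0.351 q7 1.84
```

Request:
play_rows(
  motion=[
    [0.65,0.8,0,0,0],
    [0.65,1.2,0,0,0],
    [0.65,0,0,-2.5,0],
    [0.65,0,0,-2.5,0],
    [1,-1.8,-2.0,0,0],
    [1,-1.8,-2.0,0,0],
    [1,-1.9,-2.2,0,0],
    [1,0,0,0,-0.175],
    [1,0,0,0,-0.175],
    [1,0,0,0,-0.175],
    [1,0,0,0,-0.175],
    [1,0,0,0,-0.175],
    [1,0,0,0,-0.175],
    [1,0,0,0,-0.175],
    [1,0,0,0,-0.175],
    [1,0,0,0,-0.17],
    [1,0,0,0,0],
    [1,0,0,0,0],
  ],
)

```text
time: 8.1
position: [0.5966, -0.2237, 0.0781]
tool_rot: [1.602, -2.635, -0.07]
ft_force: [0.3, -0.6, -0.3]
grip_width: 0.009
```

```bash
python3 - <<'E'
from h import *
s,M=st()
crop("scene","s5",220,180,240,180,3.3)
E
```

```text
t 8.1 W [ 0.5966 -0.2237  0.0781] R [  42.5 -153.9   78.1] yaw(toolx in R) -1.874 z [-0.072  0.009 -0.997] F_R [ 0.4 -0.6 -0.3] g 0.009 q7 2.68
```

View pics/s5.png

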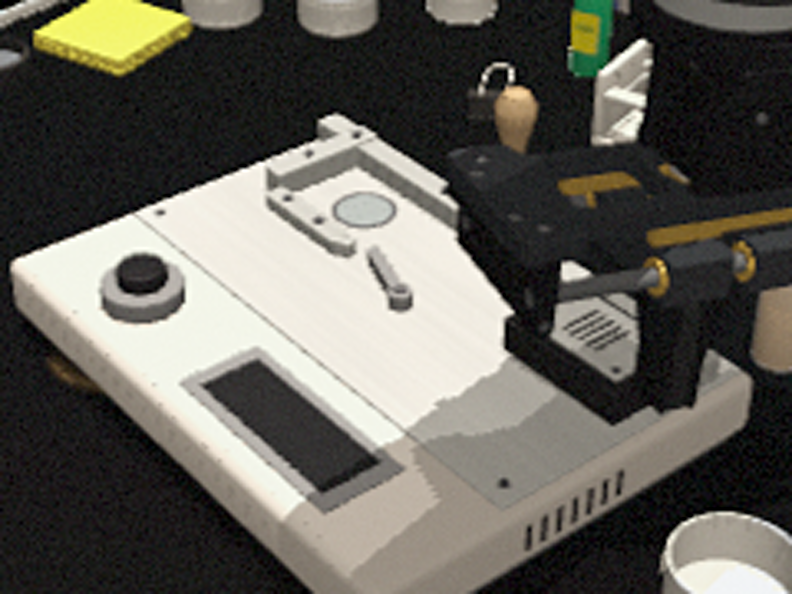

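Request:
play_rows(
  motion=[
    [1,0,0,-1.5,0.1],
    [1,0,0,-1.5,0.1],
    [1,0,0,0,0],
  ],
)

```text
time: 8.52
position: [0.6008, -0.2226, 0.1103]
tool_rot: [1.337, -2.776, -0.054]
ft_force: [-1.4, -1.2, -0.2]
grip_width: 0.003
```

```bash
python3 - <<'E'
from h import *
s,M=st();print(s["joint_positions"].round(2))
E
```

```text
t 8.53 W [ 0.6008 -0.2226  0.1103] R [  46.4 -152.2  110.3] yaw(toolx in R) -2.069 z [-0.069  0.005 -0.998] F_R [-1.2 -1.4 -0.2] g 0.003 q7 2.51
[ 0.86  0.54 -0.75  1.53  0.38  1.29  2.51]
```

Request:
play_rows(
  motion=[
    [1,0,0,0,0.176],
    [1,0,0,0,0.176],
    [1,0,0,0,0.176],
    [1,0,0,0,0.176],
    [1,0,0,0,0.176],
    [1,0,0,0,0.176],
    [1,0,0,0,0.176],
    [1,0,0,0,0.176],
    [1,0,0,0,0.176],
    [1,0,0,0,0.176],
    [1,0,0,0,0.176],
    [1,0,0,0,0.176],
    [1,0,0,0,0.176],
    [1,0,0,0,0.176],
    [1,0,0,0,0.176],
    [1,0,0,0,0],
  ],
)

```text
time: 10.52
position: [0.5993, -0.2224, 0.1085]
tool_rot: [-2.361, -1.991, 0.076]
ft_force: [0.3, 0.2, -0.3]
grip_width: 0.003
```

```bash
python3 - <<'E'
from h import *
s,M=st();print(s["joint_positions"].round(2), to(r2w(54,-165,110)))
print((rz(-p[2])@M).round(3))
crop("scene","s6",220,180,240,180,3.3)
crop("top","t6",220,180,240,180,3.3)
E
```

```text
t 10.53 W [ 0.5993 -0.2224  0.1085] R [  45.  -152.2  108.5] yaw(toolx in R) 1.576 z [-0.072  0.008 -0.997] F_R [ 0.3  0.2 -0.3] g 0.003 q7 0.04
[ 0.52  0.45 -0.28  1.55  0.14  1.24  0.04] [-1.28  0.89 -0.2 ]
[[-0.005  0.997 -0.072]
 [ 1.     0.005 -0.004]
 [-0.004 -0.072 -0.997]]
```

View pics/s6.png

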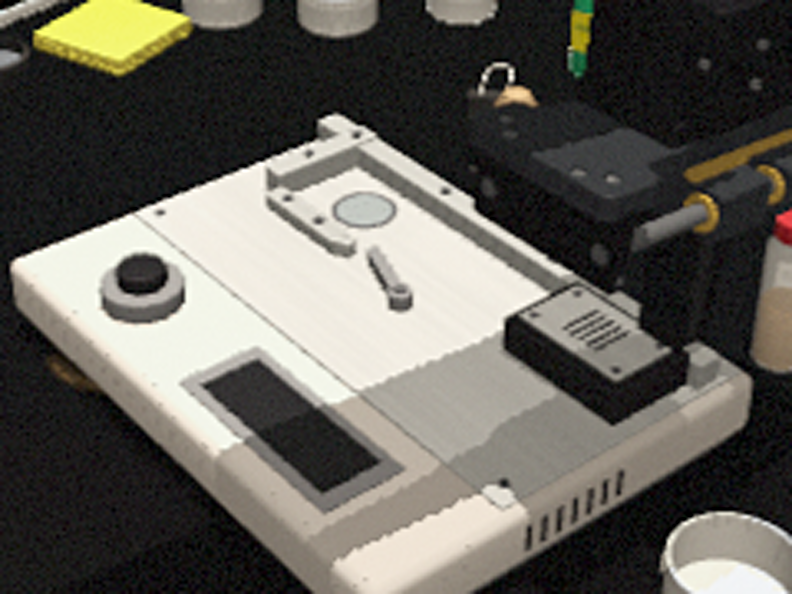

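```bash
python3 - <<'E'
from h import *
for uv in[(613,423),(684,377),(506,345)]: print(w2r(unproj("scene",orig(220,180,3.3,uv),.046)).round(1))
print(to(r2w(54,-163,61)))
E
```

```text
[  36.1 -132.7   46. ]
[  84.7 -129.8   46. ]
[ 37.3 -61.9  46. ]
[-1.08  1.24  4.68]
```

Request:
play_rows(
  motion=[
    [1,-1.1,1.2,0,0],
    [1,0,0,2.0,0],
    [1,0,0,1.7,0],
    [1,0,0,1.0,0],
    [1,0,0,0,0],
    [1,0,0,0,0],
  ],
)

```text
time: 11.38
position: [0.6064, -0.2349, 0.0613]
tool_rot: [-2.363, -1.987, 0.074]
ft_force: [0.2, -0.2, -0.1]
grip_width: 0.008
```

```bash
python3 - <<'E'
from h import *
s,M=st()
crop("scene","s7",220,180,240,180,3.3)
E
```

```text
t 11.38 W [ 0.6064 -0.2349  0.0613] R [  54.1 -163.3   61.3] yaw(toolx in R) 1.573 z [-0.071  0.01  -0.997] F_R [ 0.2 -0.2 -0.1] g 0.008 q7 0.05
```

View pics/s7.png

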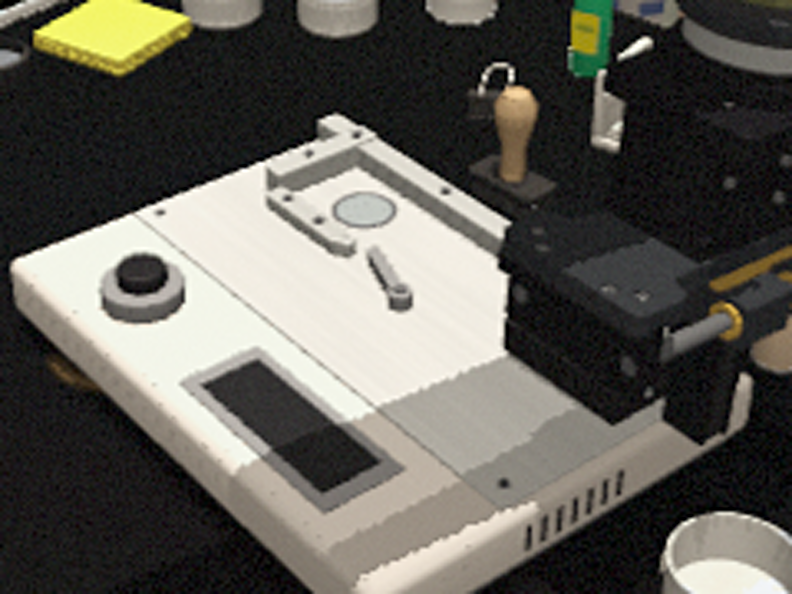

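Request:
play_rows(
  motion=[
    [1,0.8,0,0,0],
    [1,0.8,0,0,0],
    [1,0.6,0,0,0],
    [1,0.6,0,0,0],
    [1,0.8,0,0,0],
    [1,0.8,0,0,0],
    [1,0.8,0,0,0],
    [1,0.8,0,0,0],
    [1,0.8,0,0,0],
    [1,0.8,0,0,0],
    [1,0.8,0,0,0],
    [1,0.8,0,0,0],
    [1,0,0,0,0],
  ],
)

```text
time: 13.05
position: [0.6221, -0.142, 0.0604]
tool_rot: [-2.36, -1.987, 0.072]
ft_force: [-0.8, -0.0, 1.1]
grip_width: 0.004
```

```bash
python3 - <<'E'
from h import *
s,M=st()
crop("scene","s8",220,180,240,180,3.3)
E
```

```text
t 13.05 W [ 0.6221 -0.142   0.0604] R [ 53.4 -69.1  60.4] yaw(toolx in R) 1.574 z [-0.071  0.012 -0.997] F_R [-0.8 -0.2  1.1] g 0.004 q7 -0.1
```

View pics/s8.png

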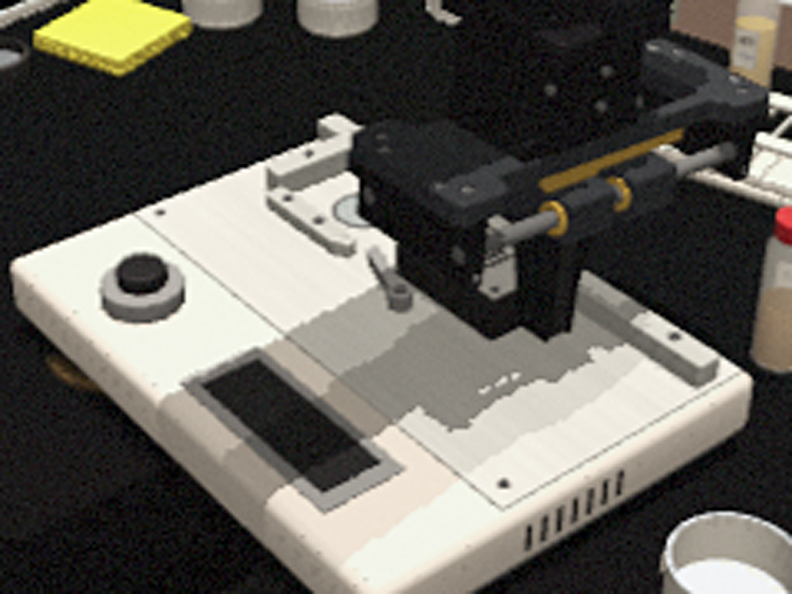

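Request:
play_rows(
  motion=[
    [1,0.6,0,0,0],
    [1,0.6,0,0,0],
    [1,0.6,0,0,0],
    [1,0.6,0,0,0],
    [1,0.6,0,0,0],
    [1,0.6,0,0,0],
    [1,0.6,0,0,0],
    [1,0,0,0,0],
  ],
)

```text
time: 14.1
position: [0.6294, -0.1013, 0.0608]
tool_rot: [-2.361, -1.987, 0.073]
ft_force: [-0.1, 0.9, -0.2]
grip_width: 0.007
```

```bash
python3 - <<'E'
from h import *
s,M=st()
crop("scene","s9",220,180,240,180,3.3)
E
```

```text
t 14.1 W [ 0.6294 -0.1013  0.0608] R [ 53.5 -27.7  60.8] yaw(toolx in R) 1.574 z [-0.071  0.011 -0.997] F_R [-0.2  0.9 -0.2] g 0.007 q7 -0.16
```

View pics/s9.png

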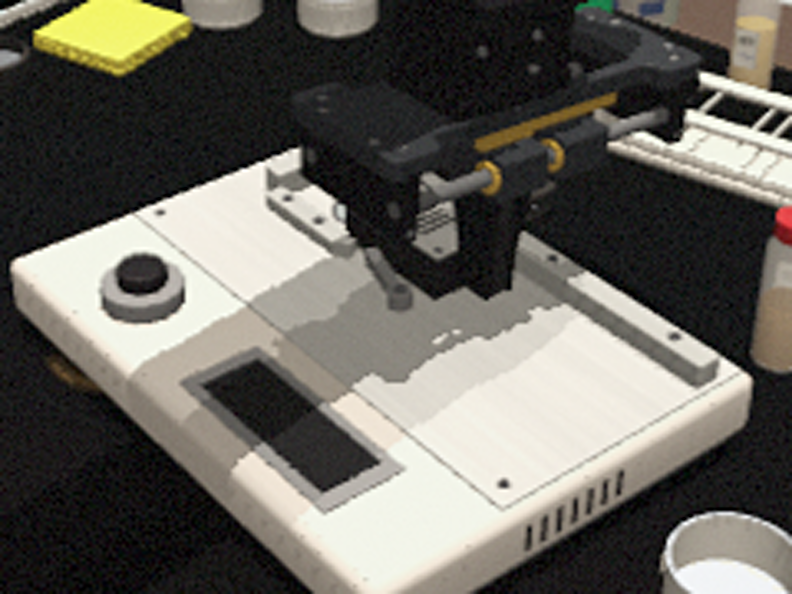

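Request:
play_rows(
  motion=[
    [1,0.6,0,0,0],
    [1,0.6,0,0,0],
    [1,0.6,0,0,0],
    [1,0.6,0,0,0],
    [1,0.6,0,0,0],
    [1,0.5,0,0,0],
    [1,0.5,0,0,0],
    [1,0,0,0,0],
  ],
)

```text
time: 15.15
position: [0.6362, -0.0629, 0.0609]
tool_rot: [-2.363, -1.987, 0.074]
ft_force: [-2.1, -2.7, 2.1]
grip_width: 0.003
```

```bash
python3 - <<'E'
from h import *
s,M=st()
crop("scene","s10",280,190,120,90,6.6)
E
```

```text
t 15.15 W [ 0.6362 -0.0629  0.0609] R [53.6 11.2 60.9] yaw(toolx in R) 1.573 z [-0.071  0.01  -0.997] F_R [-1.6 -3.   2.1] g 0.003 q7 -0.23
```

View pics/s10.png

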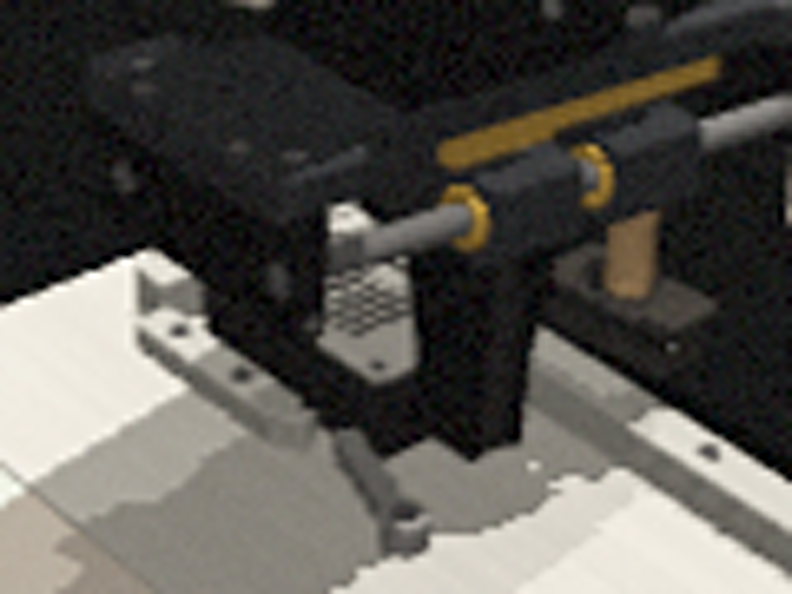

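Request:
play_rows(
  motion=[
    [1,0.4,0,0,0],
    [1,0.4,0,0,0],
    [1,0.2,0,0,0],
    [1,0.2,0,0,0],
    [1,0,0,0,0],
  ],
)

```text
time: 15.82
position: [0.6381, -0.0524, 0.0608]
tool_rot: [-2.364, -1.986, 0.075]
ft_force: [-1.9, -5.2, 3.6]
grip_width: 0.007
```

```bash
python3 - <<'E'
from h import *
s,M=st()
crop("scene","s11",280,190,120,90,6.6)
E
```

```text
t 15.82 W [ 0.6381 -0.0524  0.0608] R [53.6 21.9 60.8] yaw(toolx in R) 1.572 z [-0.071  0.009 -0.997] F_R [-1.  -5.5  3.6] g 0.007 q7 -0.25
```

View pics/s11.png

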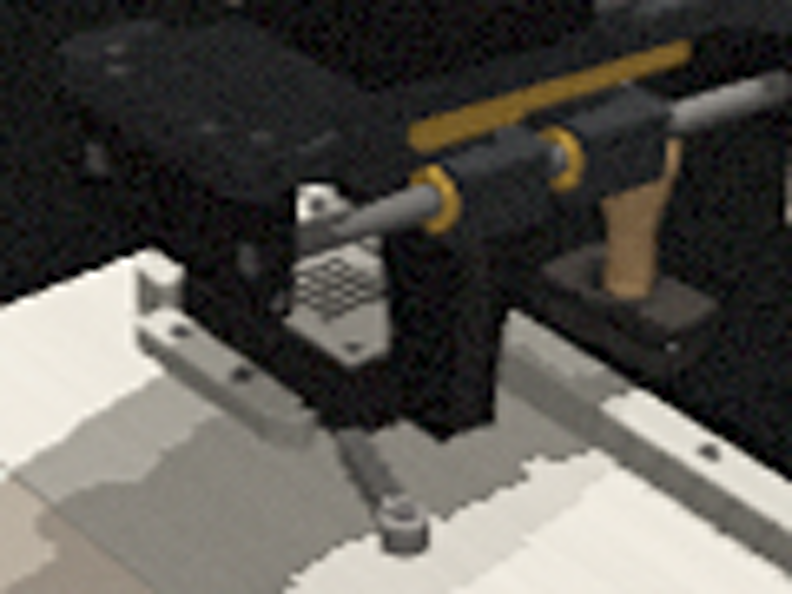

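Request:
play_rows(
  motion=[
    [1,0.2,0,0,0],
    [1,0.1,0,0,0],
    [1,0,0,0,0],
    [1,0,0,0,0],
  ],
)

```text
time: 16.38
position: [0.6381, -0.0524, 0.0608]
tool_rot: [-2.367, -1.985, 0.08]
ft_force: [-3.1, -9.0, 5.5]
grip_width: 0.008
```

```bash
python3 - <<'E'
from h import *
s,M=st()
crop("scene","s12",280,190,120,90,6.6)
E
```

```text
t 16.38 W [ 0.6381 -0.0524  0.0608] R [53.6 22.  60.8] yaw(toolx in R) 1.571 z [-0.072  0.006 -0.997] F_R [-1.5 -9.4  5.5] g 0.008 q7 -0.25
```

View pics/s12.png

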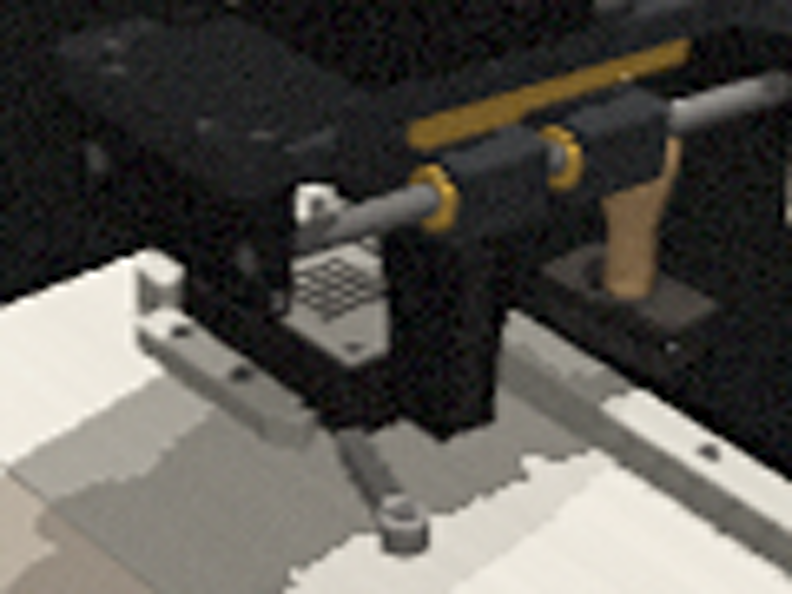

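Request:
play_rows(
  motion=[
    [1,-0.5,0,0,0],
    [1,-1.5,0,0,0],
    [1,-1.5,0,0,0],
    [1,0,0,-3,0],
    [1,0,0,-3,0],
    [1,-5,0,-1,0],
    [1,-5,0,0,0],
    [1,-3,0,0,0],
    [1,0,0,0,0],
  ],
)

```text
time: 17.55
position: [0.6137, -0.2168, 0.1303]
tool_rot: [-2.37, -1.979, 0.077]
ft_force: [-0.6, 0.6, -0.1]
grip_width: 0.01
```

```bash
python3 - <<'E'
from h import *
s,M=st()
crop("scene","s13",270,205,110,80,7)
im=optics.get_image("top"); cv2.imwrite("pics/top13.png",im[:,:,::-1])
crop("top","t13",245,195,130,100,6)
E
```

```text
t 17.55 W [ 0.6137 -0.2168  0.1303] R [  58.1 -144.2  130.3] yaw(toolx in R) 1.566 z [-0.072  0.009 -0.997] F_R [-0.7  0.5 -0.1] g 0.01 q7 0.02
```

View pics/s13.png

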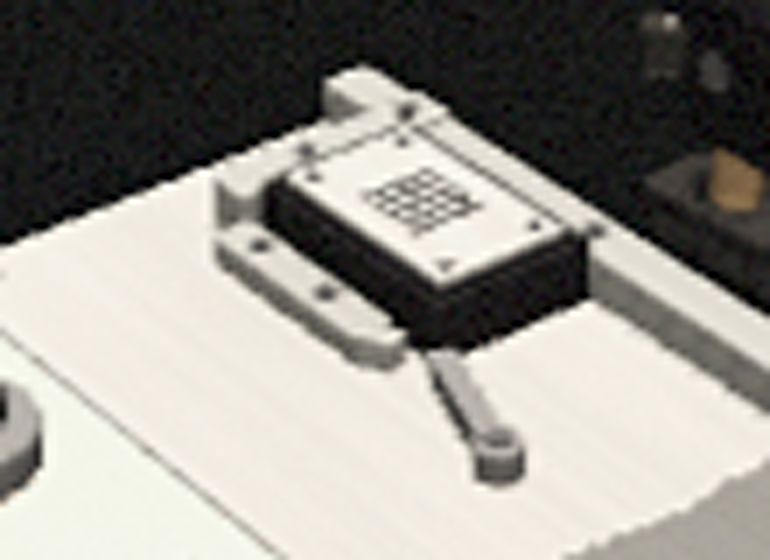

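View pics/t13.png

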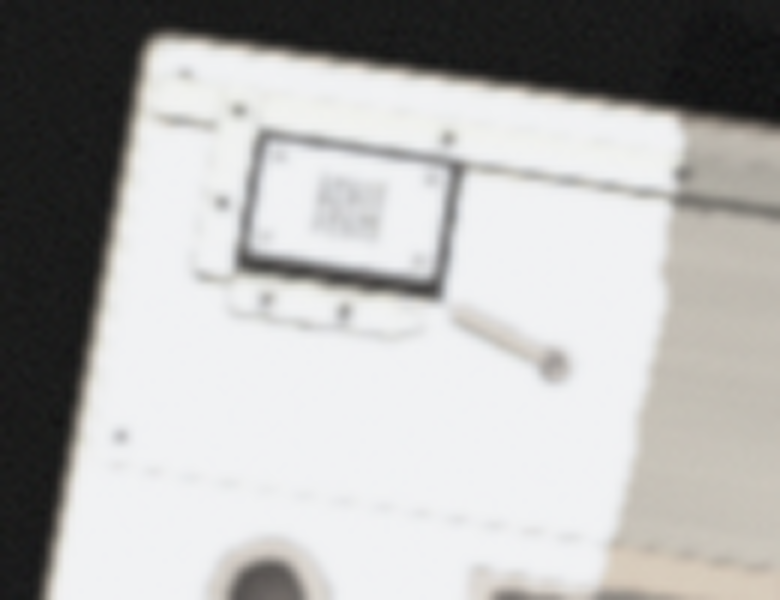

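```bash
python3 - <<'E'
from h import *
import numpy as np
a=orig(220,205,6,(258,337)); b=orig(170,120,2.5,(299,437))
f=least_squares(lambda P:np.r_[proj("scene",P)[0]-a,proj("top",P)[0]-b],[.53,.03,.06]); print(f.x,f.fun.round(2),w2r(f.x).round(1))
for z in(.055,.06,.065,.07): print(z,w2r(unproj("scene",a,z)).round(1),w2r(unproj("top",b,z)).round(1))
crop("top","tk",265,265,50,45,12)
k=f.x; print(to([k[0],k[1],.13]))
E
```

```text
[0.51701932 0.02018995 0.06660607] [-0.44  0.05  0.33 -0.44] [-78.2  72.4  66.6]
0.055 [-69.4  86.9  55. ] [-78.4  73.8  55. ]
0.06 [-72.9  80.5  60. ] [-78.7  73.4  60. ]
0.065 [-76.5  74.2  65. ] [-79.1  73.   65. ]
0.07 [-80.   67.8  70. ] [-79.4  72.7  70. ]
[ 21.   -13.58   1.02]
```

View pics/tk.png

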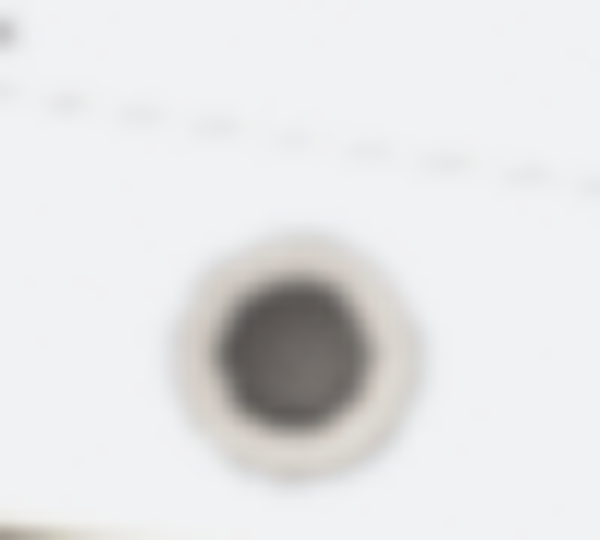

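Request:
play_rows(
  motion=[
    [1,4.2,-2.7,0,0],
    [1,4.2,-2.7,0,0],
    [1,4.2,-2.7,0,0],
    [1,4.2,-2.7,0,0],
    [1,4.2,-2.8,0,0],
    [1,0,0,1.5,0],
    [1,0,0,1.5,0],
    [1,0,0,0,0],
    [1,0,0,0,0],
  ],
)

```text
time: 18.88
position: [0.5158, 0.0175, 0.1098]
tool_rot: [-2.365, -1.984, 0.075]
ft_force: [0.8, -0.3, 0.2]
grip_width: 0.005
```

```bash
python3 - <<'E'
from h import *
s,M=st(); print(to(r2w(-77.5,72.4,82)))
crop("scene","s14",200,190,120,90,6.6)
E
```

```text
t 18.88 W [0.5158 0.0175 0.1098] R [-79.   69.6 109.8] yaw(toolx in R) 1.571 z [-0.072  0.01  -0.997] F_R [ 0.8 -0.2  0.2] g 0.005 q7 -0.32
[0.29 0.35 2.76]
```

View pics/s14.png

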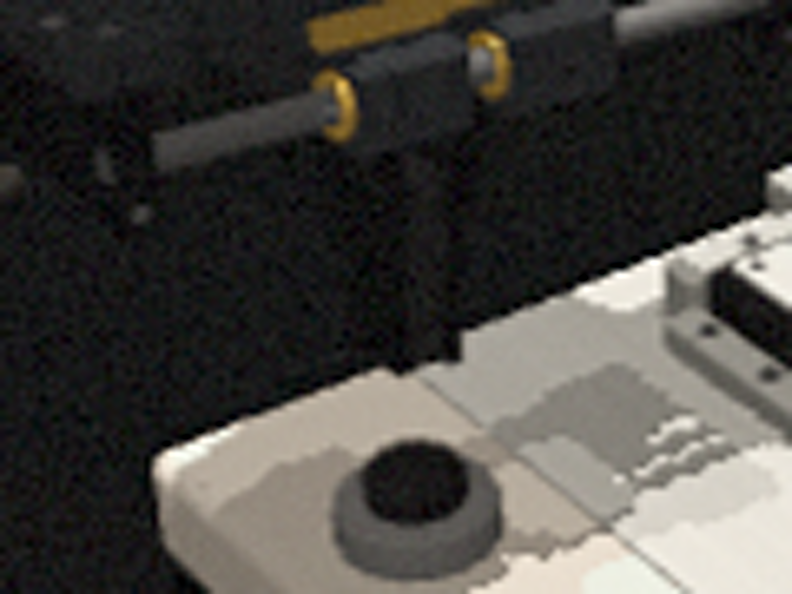

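Request:
play_rows(
  motion=[
    [1,0.3,0.3,1.5,0],
    [1,0,0,1.3,0],
    [1,0,0,0.5,0],
    [1,0,0,0,0],
  ],
)

```text
time: 19.42
position: [0.5161, 0.0213, 0.0762]
tool_rot: [-2.362, -1.986, 0.076]
ft_force: [0.1, -1.3, 1.0]
grip_width: 0.003
```

```bash
python3 - <<'E'
from h import *
s,M=st()
crop("scene","s15",200,190,120,90,6.6)
E
```

```text
t 19.43 W [0.5161 0.0213 0.0762] R [-79.4  73.3  76.2] yaw(toolx in R) 1.573 z [-0.073  0.01  -0.997] F_R [ 0.4 -1.3  1. ] g 0.003 q7 -0.34
```

View pics/s15.png

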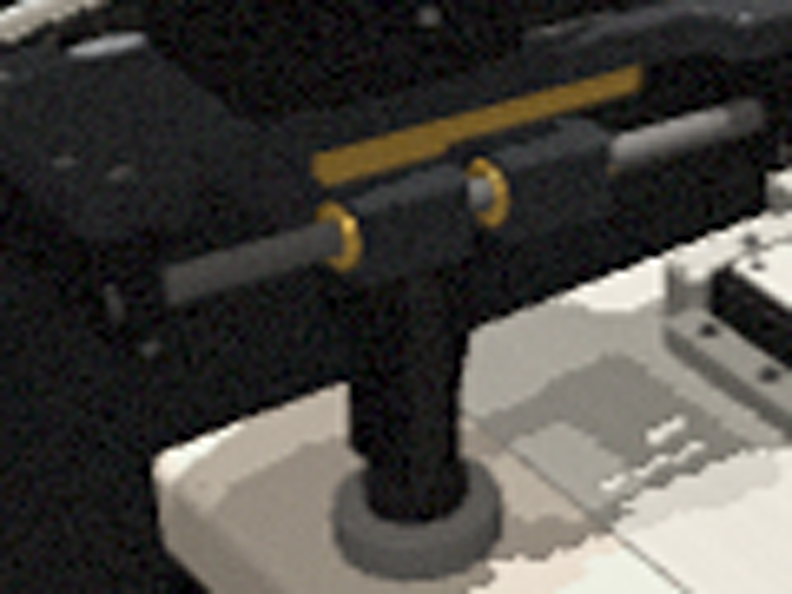

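Tip is right over the key, centred. Pressing in steps.

Request:
play_rows(
  motion=[
    [1,0,0,0.3,0],
    [1,0,0,0.2,0],
    [1,0,0,0.2,0],
    [1,0,0,0,0],
  ],
)

```text
time: 19.98
position: [0.5168, 0.0213, 0.0704]
tool_rot: [-2.364, -1.987, 0.073]
ft_force: [0.3, -0.7, 3.9]
grip_width: 0.008
```

```bash
python3 - <<'E'
from h import *
st()
E
```

```text
t 19.98 W [0.5168 0.0213 0.0704] R [-78.6  73.5  70.4] yaw(toolx in R) 1.572 z [-0.07   0.01  -0.998] F_R [ 0.4 -0.6  3.9] g 0.008 q7 -0.34
```

Request:
play_rows(
  motion=[
    [1,0,0,0.2,0],
    [1,0,0,0.2,0],
    [1,0,0,0,0],
    [1,0,0,0,0],
  ],
)

```text
time: 20.48
position: [0.5169, 0.0213, 0.0684]
tool_rot: [-2.365, -1.987, 0.073]
ft_force: [-2.8, -0.7, 18.0]
grip_width: 0.005
```

```bash
python3 - <<'E'
from h import *
st()
crop("scene","s16",200,190,120,90,6.6)
E
```

```text
t 20.48 W [0.5169 0.0213 0.0684] R [-78.5  73.5  68.4] yaw(toolx in R) 1.572 z [-0.069  0.009 -0.998] F_R [-2.7 -1.2 18. ] g 0.005 q7 -0.34
```

View pics/s16.png

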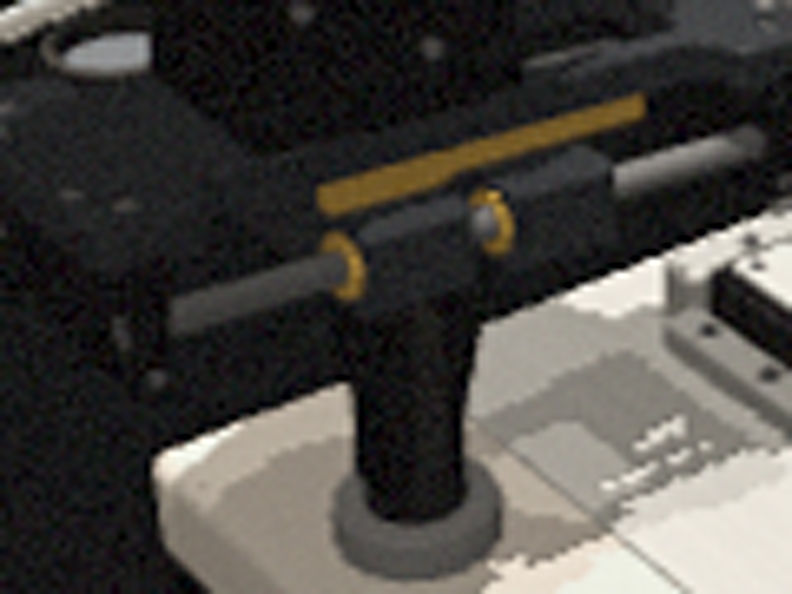

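Request:
play_rows(
  motion=[
    [1,0,0,-0.5,0],
    [1,0,0,-1.0,0],
    [1,0,0,-3.0,0],
    [1,0,0,-4.0,0],
    [1,3,-1.0,-2.0,0],
    [1,5,-1.0,0,0],
    [1,5,0,0,0],
    [1,5,0,0,0],
    [1,0,0,0,0],
    [1,0,0,0,0],
  ],
)

```text
time: 21.78
position: [0.534, 0.2002, 0.1709]
tool_rot: [-2.363, -1.986, 0.078]
ft_force: [0.3, 0.0, -0.5]
grip_width: 0.01
```

```bash
python3 - <<'E'
from h import *
st()
crop("scene","s17",220,180,240,180,3.3)
crop("top","t17",220,165,240,180,3.3)
for n in("scene",):
    im=optics.get_image(n)[:,:,::-1]; cv2.imwrite("pics/s17k.png",cv2.resize(im[205:305,220:350],None,fx=6,fy=6,interpolation=cv2.INTER_CUBIC))
E
```

```text
t 21.77 W [0.534  0.2002 0.1709] R [-92.8 252.7 170.9] yaw(toolx in R) 1.573 z [-0.073  0.009 -0.997] F_R [ 0.2  0.1 -0.5] g 0.01 q7 -0.66
```

View pics/s17.png

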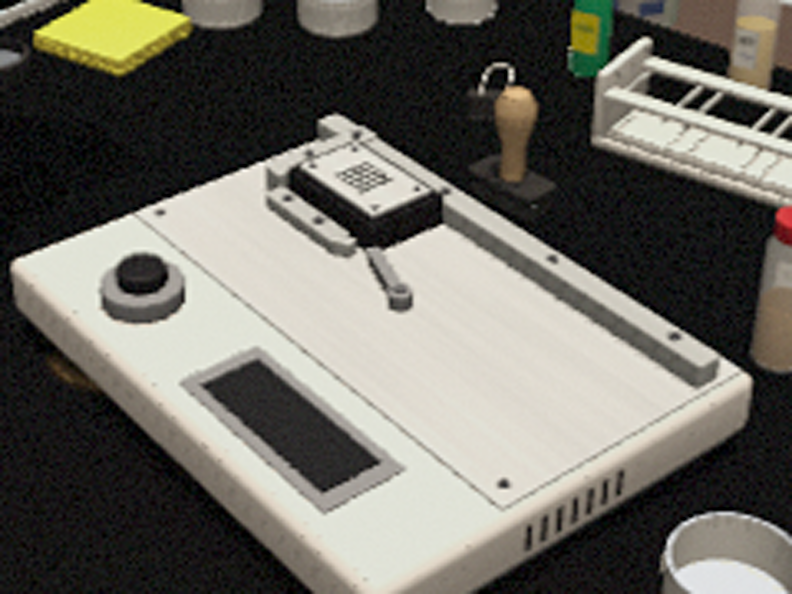

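View pics/t17.png

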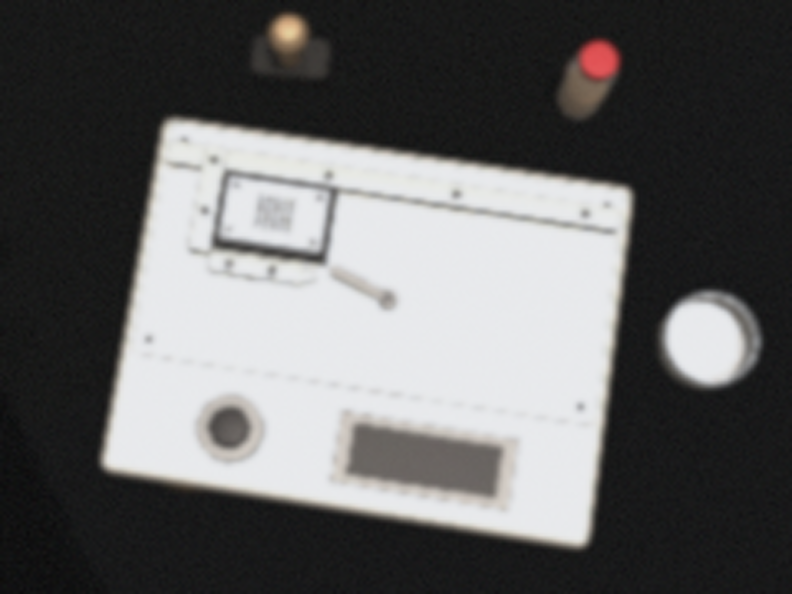

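View pics/s17k.png

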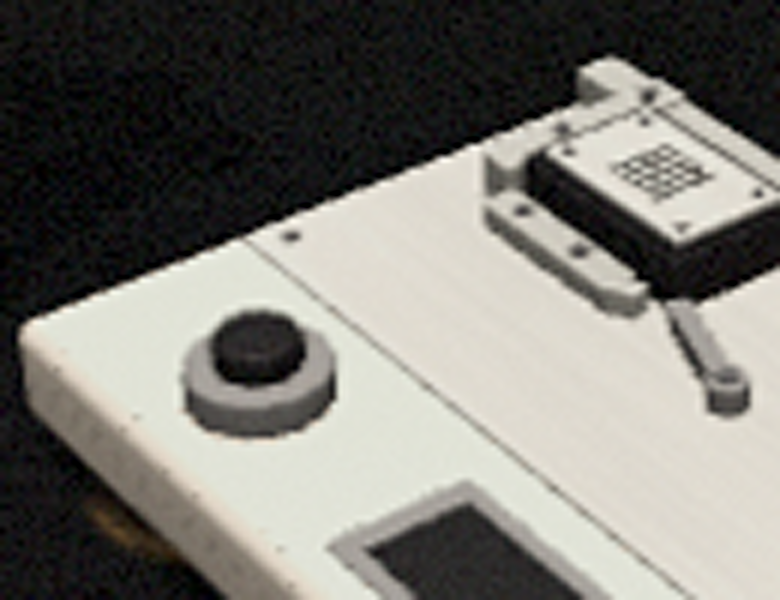

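```bash
python3 - <<'E'
from h import *
for z in(46,52,54,56,58,60,62,64,66,68):
    u=proj("scene",r2w(-78.5,72.5,z))[0]; print(z,((u-[220,205]+.5)*6-.5).round(0))
# key/collar silhouettes for hypothesis
im=cv2.imread("pics/s17k.png")
for zc,zk,rc in((57,64.5,21),(58,66,21)):
  a=im.copy()
  for z,r,col in((46,rc,(0,255,0)),(zc,rc,(0,0,255)),(zc,13,(255,255,0)),(zk,13,(255,0,255))):
    t=np.linspace(0,2*np.pi,60); P=[r2w(-78.5+r*np.cos(q),72.5+r*np.sin(q),z) for q in t]
    u=(proj("scene",P)-[220,205]+.5)*6-.5; cv2.polylines(a,[np.round(u).astype(int)],True,col,1)
  cv2.imwrite(f"pics/key_{zc}.png",cv2.resize(a[280:460,150:370],None,fx=3,fy=3))
E
```

```text
46 [260. 401.]
52 [258. 383.]
54 [258. 376.]
56 [257. 370.]
58 [257. 364.]
60 [256. 358.]
62 [256. 352.]
64 [255. 346.]
66 [255. 339.]
68 [254. 333.]
```

View pics/key_57.png

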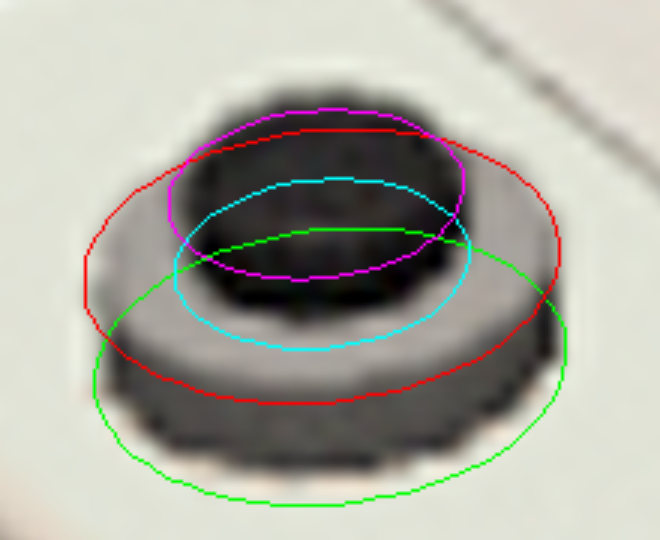

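```bash
python3 - <<'E'
from h import *
print(ticket.close_job())
E
```

```text
the job is handed in; nothing more can be done
None
```

The carrier is home in the corner pocket, the latch has closed behind it, and the key has been pressed down and released. I handed the job in at about 22 s of the 48 s limit; the hand-in gave no verdict.

**What I did:** I pushed the carrier square against the rail with two fingertips until about 7 N built up. I then slid it along the rail with the closed fingertips until it stopped at the end stop at about 9 N. Last, I pressed the key until it stopped hard at 18 N, lifted off, and moved the arm clear to the left.

**Last pictures:**
- The carrier is flush with rail and stop.
- The latch shows at the same pixels as its closed start position.
- The key looks the same as before the press.
- The vial, tin and stamp stand where they were, and the force on the tool is about zero.

**What went wrong or disagreed:**
- **Wrist limit:** my first 90° turn ran the last joint to its end (2.68 rad). This tilted the tool about 4° and lowered it about 3 cm; nothing was touched. I turned the other way instead. The tilt stayed, but it lay across the push direction.
- **Position error:** rail and stop contact came about 1.2–1.5 mm off my camera fit, within the calibration error.
- **Key depth:** I did not measure how far the key went down. I judged it fully down from the hard stop at 18 N against the 5 N needed. The fingertip was also still about 3–4 mm above the collar. My estimates of the key's top height ranged from about 62 to 67 mm.

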